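Pop out a dye pot and trap it on the ramp

ROBOT

A 6-joint arm with a two-finger parallel gripper is mounted at the origin on the work surface. World frame = base frame: x ahead of the robot, y to its left, z up, the work surface at z = 0. Lengths are in m, angles in rad, forces in N, time in s.
With the tool pointing down it reaches from about 0.3 to 0.875 m from the base axis. Payload 6.4 kg.
Tool frame: the origin (TCP) lies between the finger pads; the fingertips stand 11 mm ahead of it and the grasp point (between the pads) lies 8 mm behind it (ctrl.tcp_to_tips is the y of the fingertips in the tool frame, in m); y points along the fingers, x is the direction in which the jaws open and shut, and the axes are right-handed (so a half turn about y gives the same grasp; the last joint's range is limited). The gripper opens to 85 mm and grips with 20 to 120 N. Pads are 22 mm wide; open, the fingers measure 114 mm over their backs; the gripper's body (76 mm by 85 mm) begins 54 mm behind the grasp point. The pads swing forward as they close: fully open they stand 13 mm farther back than shut.
Start: joints at [1.086, 0.181, 1.607, -0, 1.354, -0.206], TCP at [0.158, 0.553, 0.242] pointing down, gripper open.
Joint ranges: [-2.99, 2.99], [-0.89, 2.07], [0.3, 2.58], [-1.14, 4.28], [0, 2.63], [-3.12, 3.12]. Speed limits (rad/s): [2.57, 2.57, 3.01, 3.14, 3.14, 3.14].

INTERFACE

Orientations are given as a unit quaternion [w, x, y, z].
In Python, from bench import ctrl gives the robot as it stands.
- The arm moves only by the tool apply_moves, never from a script. Its argument "plan" is text: rows parted by semicolons, each of 7 numbers parted by spaces: the shift along the tool's x, y, z each as a share of 0.05 m, from -1 to 1, then the turn, a rotation vector about the tool's x, y, z each as a share of 0.12 rad, from -1 to 1, then the opening, from 0 (shut) to 1 (fully open). In form: dx dy dz wx wy wz claw; .... A call has exactly 5 rows; each row shifts and turns the commanded pose from where the row before left it, along the tool's axes as they then stand; what a row does not reach is not made up. A row lasts 1/10 s, in which the tool goes at most 50 mm and 8.59 degrees, less where a joint would pass 70% of its speed; a pose out of reach is approached as far as the arm can. A call with a number of a shift or a turn outside -1 to 1 is refused whole. A call with a gripper value outside its range is refused whole. The fingers move at their own pace and stop on an object; the grip force is fixed at half the most. Time passes only in rows, so rows that do not move let the fingers close, or fill a call up. It gives the time, the measured TCP pose, the force and the opening at its end, in the units of the state.
- ctrl.get_obs(): the state, without advancing time (a new reading comes with each control period).
- ctrl.camera(name): name is "scene" or "top" or "wrist"; returns the picture (400x640x3 uint8, red, green, blue); there is no depth.
- ctrl.get_calibration(name): a dict with "intrinsics" (3x3 intrinsics, pixels), "R" (3x3) and "t" (3): a world point X has camera coordinates R X + t. Camera axes: x right, y down, z forward; pixel columns grow to the right and rows downward; lengths in m; the calibration is good to about 2 mm. A picture is of the moment at which its call begins: read the wrist's pose just before it. get_calibration takes no time and is no camera call; for the wrist camera it gives the pose at the moment of the call.
- ctrl.hand_in(): hands the job in, once; it reports no verdict.
Trained networks look in the newest picture that a camera, given by its name, has taken for a name from the list of things; names that differ only in an ending like _2 or _b are one class to them, and where a whole thing is asked for, a point or a joint stands for the part that bears it (a point fixed in the world has none). Each returns a list of dicts, best first, with "score" (0 to 1); they miss things now and then, are a little off and sometimes report something else, mostly with a low value. They report only what shows in the picture. A call takes as long as a camera call.
- ctrl.recognise(camera, target): "point" ([x, y, z] in m, in world coordinates, good to about 4 mm: the middle of the surface that is visible of it).
The state is a dict: "time_s": time; "q": joint angles; "dq": joint speeds; "joint_efforts": joint torques, N m; "eef_pos": TCP position; "eef_rot": TCP orientation; "wrist_force": force on the tool from outside, world axes, zero at the start; "torque": the same for the moment, N m; "opening": opening from 0.0 (shut) to 1.0 (fully open).
Only numpy, scipy, OpenCV 4.12 (cv2) and the standard library are available. Lean on these libraries where they do the work, as an engineer would, in place of code of your own. Each camera call takes 0.05 s, during which the arm holds its last target.

TASK

Press the green ejector of the dispenser with the blue dye pot all the way down with one finger, and with the other finger trap the pot on the ramp as it rolls out, before it runs off into the rinse tub. Do not grasp or lift the pot, and leave the orange dispenser, the bottles and the cup alone. Finish holding like that: ejector still down under one finger, pot at rest on the ramp against the other.

Things in the scene. Friction and masses are not known exactly. Their poses are not given: they have to be found in the camera images.
- blue_dispenser: Dispenser with the blue pot, fixed to the table: white plastic on a wooden base, 275 x 130 mm. Origin: on the table under its middle, z up. Along its x axis, from +x to -x: the pot's pocket, a ramp falling towards -x, an open rinse tub 24 mm high (x = -108 to -192 mm). All three are centred on y = -30 mm. The ejector is beside the ramp on its +y side.
- blue_pot: Blue dye pot with a white lid: a cylinder on its side, 38 mm in diameter, 36 mm long, axis along the dispenser's y, 40 to 85 g; it rolls. Origin: its centre; at the start x = +51, y = -30, z = 69 mm in the dispenser's frame. It lies in a pocket (x = +37 to +76 mm) with a 56 mm high lip to the ramp, cheeks 74 mm and back wall 78 mm high.
- blue_ejector (a joint): Travel of the blue pot's ejector: 0 = up, 0.012 m = fully down (hard stop). A spring returns it: 1.5 N to start, about 5 N fully down. It raises the pocket's floor by as much as it is pressed; at about 9.5 mm the pot clears the lip and rolls down the ramp by its own weight, off its end in about half a second unless stopped.
- blue_ejector_top (a point): Centre of the top of its green ejector cap, 40 (dispenser x) x 34 mm (dispenser y); x = -35, y = +30 mm in the dispenser's frame, 61 mm above the table when up, 49 mm when fully down. The housing around it, 60 x 50 mm, is 46 mm high.
- blue_ramp (a point): Point on the ramp's floor, on its centre line, straight across from the ejector: x = -35, y = -30 mm in the dispenser's frame, 42 mm above the table, 7 mm below the top of the pressed ejector. The ramp is 41 mm wide between 4 mm walls that stand 13 mm above its floor; it falls 10 degrees from x = +34 mm (floor 54 mm high) to its open end at x = -105 mm (30 mm high).
- orange_dispenser: Bystander: the same dispenser, holding the orange pot; fixed. Same shape and axes as the blue pot's.
- orange_pot: Bystander: orange dye pot with a white lid, same size, in its dispenser's pocket. Origin: its centre.
- orange_ejector (a joint): Travel of the orange pot's ejector, 0 = up, 0.012 m = fully down; to be left alone.
- purple_bottle: Bystander: purple squeeze bottle with a green nozzle cap, 56 mm wide, 168 mm high. Origin: centre of its underside.
- yellow_bottle: Bystander: yellow squeeze bottle with a green nozzle cap, 56 mm wide, 168 mm high. Origin: centre of its underside.
- water_cup: Bystander: white cup, 66 mm wide, 75 mm high. Origin: centre of its underside.

How it is judged:
By the outcome, as a careful person would: the job done as asked, in the order asked, and still so for the second after the job is handed in, while the arm keeps its last pose, push and grip.
It also fails if it takes over 32 s, if anything falls off the work surface, if the arm or the gripper's body presses on something with over 40 N, if the wrist force passes 120 N, or if a joint passes its speed limit or range.

## Working session

There is one attempt and no reset: what is moved stays moved. The work goes in short steps, Python scripts to look and compute and a tool call to move; the robot and the scene stay as the last step left them, time stands still between calls to the robot, and variables do not carry over. Pictures are saved under pics/ and viewed, and the job is handed in when it is done.

Besides the shell and the picture viewer there is one more tool, called after ">>>" as name(argument=value, ...), one argument or row to a line, values as JSON. apply_moves: Moves the arm, as the interface text tells. Shift numbers are shares of 0.05 m and turn numbers shares of 0.12 rad, none past 1 either way. Its arguments: {"type":"object","properties":{"plan":{"type":"string"}},"required":["plan"]}

```bash
mkdir -p pics; ls; python3 - <<'E'
from bench import ctrl
import cv2
o=ctrl.get_obs(); print(o)
print(ctrl.tcp_to_tips)
for c in ["scene","top"]:
    im=ctrl.camera(c); cv2.imwrite(f"pics/{c}0.png",im[:,:,::-1])
    for t in ["blue_dispenser","blue_pot","blue_ejector_top","orange_dispenser","orange_pot","purple_bottle","yellow_bottle","water_cup","orange_ejector"]:
        pass
for t in ["blue_pot","blue_ejector","blue_dispenser","orange_pot","purple_bottle","yellow_bottle","water_cup"]:
    print(t,[(r['score'],r['point']) for r in ctrl.recognise("top",t)[:3]])
print(ctrl.get_obs()['time_s'])
E
```

```text
pics
{'time_s': 0.0, 'q': array([ 1.08573421e+00,  1.81599080e-01,  1.60798201e+00,  2.44000066e-06,
        1.35378671e+00, -2.06323903e-01]), 'dq': array([-0.00118215,  0.00063863, -0.00017547, -0.00091988,  0.00079602,
       -0.00028803]), 'joint_efforts': array([-4.70009013e-05, -4.44861746e+01, -3.51340127e+01, -7.11013422e-05,
        8.92636890e-03,  4.09995792e-06]), 'eef_pos': array([0.15795466, 0.55233746, 0.24136406]), 'eef_rot': array([-0.5643446 ,  0.56487738,  0.42512415, -0.42626068]), 'wrist_force': array([-0.07794216, -0.05083126, -0.32020659]), 'torque': array([-0.07944189, -0.00809934, -0.00842051]), 'opening': 0.9998519305727401}
0.011
blue_pot [(0.65, [0.6232, -0.2073, 0.0831])]
blue_ejector [(0.56, [0.5461, -0.1414, 0.0623])]
blue_dispenser [(0.96, [0.5292, -0.1764, 0.0099])]
orange_pot [(0.71, [0.5888, 0.1166, 0.0822])]
purple_bottle [(0.63, [0.7601, 0.0162, 0.1105]), (0.47, [0.548, -0.1409, 0.0629])]
yellow_bottle [(0.59, [0.4961, 0.1553, 0.0099]), (0.56, [0.5808, 0.404, 0.1064])]
water_cup [(0.82, [0.5317, -0.3927, 0.0474])]
0.45
```

View pics/top0.png

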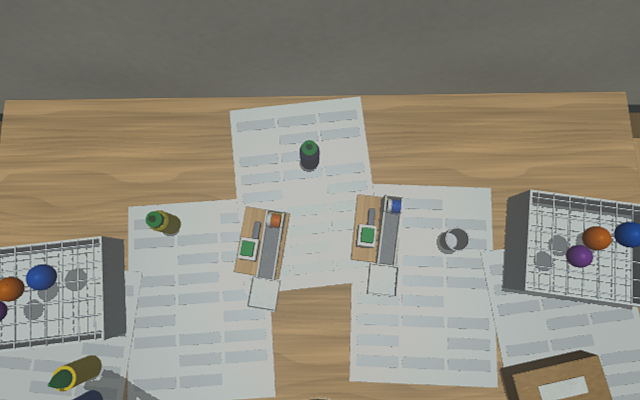

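View pics/scene0.png

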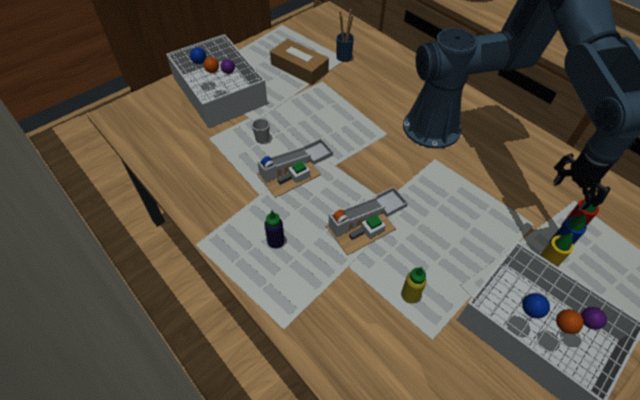

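```bash
cat > h.py <<'E'
import numpy as np, cv2
from scipy.spatial.transform import Rotation as R
from bench import ctrl
def rq(q): return R.from_quat([q[1],q[2],q[3],q[0]])
def proj(cal,X):
    X=np.atleast_2d(X); c=X@np.array(cal['R']).T+np.array(cal['t']); p=c@np.array(cal['intrinsics']).T
    return p[:,:2]/p[:,2:]
def d2w(P,pose):
    x,y,a=pose; P=np.atleast_2d(P).astype(float)/1000; c,s=np.cos(a),np.sin(a)
    return np.c_[x+c*P[:,0]-s*P[:,1], y+s*P[:,0]+c*P[:,1], P[:,2]]
def rect(x0,x1,y0,y1,z): return [[x0,y0,z],[x1,y0,z],[x1,y1,z],[x0,y1,z]]
shapes={'cap':rect(-55,-15,13,47,61),'hous':rect(-65,-5,5,55,46),'tub':rect(-192,-108,-72,12,24),
 'ramp':[[34,-50.5,54],[-105,-50.5,30],[-105,-9.5,30],[34,-9.5,54]],
 'rwall':[[34,-54.5,67],[-105,-54.5,43],[-105,-5.5,43],[34,-5.5,67]],
 'pot':rect(32,70,-48,-12,69)}
def overlay(im,cal,pose,box,s,fn):
    x0,y0,x1,y1=box
    im=cv2.resize(im[y0:y1,x0:x1,::-1],None,fx=s,fy=s,interpolation=cv2.INTER_CUBIC)
    im=np.ascontiguousarray(im)
    raw=im.copy()
    for k,c in zip(shapes,[(0,0,255),(255,0,255),(0,255,255),(255,255,0),(0,160,0),(255,0,0)]):
        p=(proj(cal,d2w(shapes[k],pose))-[x0,y0]+.5)*s
        cv2.polylines(im,[p.round().astype(int)],True,c,1,cv2.LINE_AA)
    cv2.imwrite(fn,np.hstack([raw,im]) if im.shape[1]<=400 else im)
def go(target,Rt):
    """totals in shares in tool frame (fixed orientation) and rotvec shares"""
    o=ctrl.get_obs(); r=rq(o['eef_rot'])
    d=r.inv().apply(np.array(target)-o['eef_pos'])/0.05
    w=(r.inv()*Rt).as_rotvec()/0.12
    return d,w
def tool(yaw,sign):
    # tool y down, tool x along sign*disp y
    y=np.array([0,0,-1.]); x=sign*np.array([-np.sin(yaw),np.cos(yaw),0]); z=np.cross(x,y)
    return R.from_matrix(np.c_[x,y,z])
E
python3 - <<'E'
from h import *
o=ctrl.get_obs(); print(rq(o['eef_rot']).as_matrix().round(3))
cal=ctrl.get_calibration('top'); print({k:np.round(v,3) for k,v in cal.items()})
a=np.radians(-5.6); 
c,s=np.cos(a),np.sin(a)
m=np.array([(.6232+.5461)/2,(-.2073-.1414)/2]); md=np.array([8,0])/1000
pose=(m[0]-c*md[0], m[1]-s*md[0], a); print(pose)
overlay(cv2.imread('pics/top0.png')[:,:,::-1],cal,pose,(340,185,420,305),5,'pics/ov0.png')
cg=ctrl.get_calibration('wrist');print({k:np.round(v,3) for k,v in cg.items()})
E
```

```text
[[ 0.275 -0.    -0.961]
 [ 0.961 -0.     0.275]
 [-0.    -1.     0.   ]]
{'intrinsics': array([[393.095,   0.   , 310.964],
       [  0.   , 393.095, 203.768],
       [  0.   ,   0.   ,   1.   ]]), 'R': array([[-0.012, -1.   , -0.008],
       [-0.987,  0.013, -0.161],
       [ 0.161,  0.006, -0.987]]), 't': array([0.019, 0.635, 1.042])}
(np.float64(0.5766881808001454), np.float64(-0.17356933680192682), np.float64(-0.09773843811168245))
{'intrinsics': array([[285.174,   0.   , 315.391],
       [  0.   , 285.174, 196.81 ],
       [  0.   ,   0.   ,   1.   ]]), 'R': array([[ 0.276,  0.961,  0.001],
       [ 0.915, -0.263,  0.307],
       [ 0.295, -0.083, -0.952]]), 't': array([-0.576, -0.039,  0.378])}
```

View pics/ov0.png

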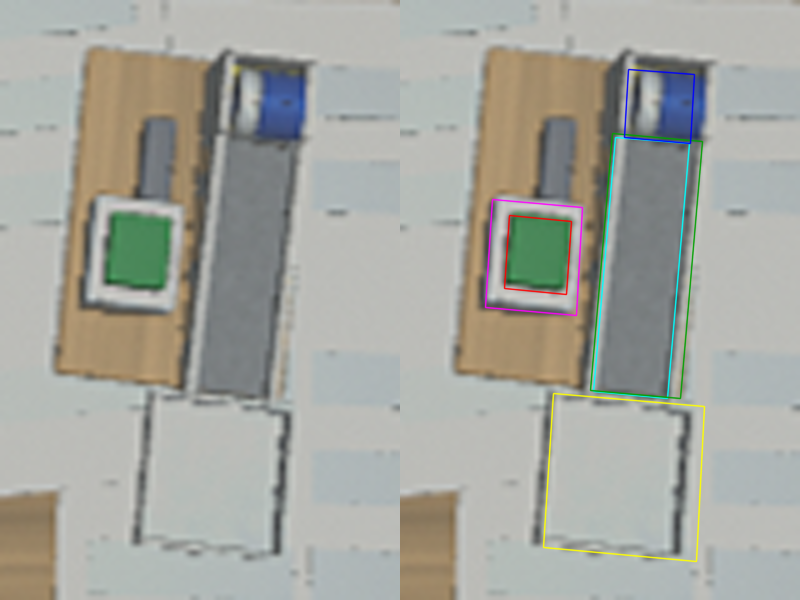

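```bash
python3 - <<'E'
from h import *
from scipy.optimize import least_squares
cal=ctrl.get_calibration('top')
obs=np.array([(172,214),(108,211),(104,285),(167,290),(185,204),(95,196),(86,303),(178,311),(222,137),(298,141),(270,397),(197,390)])/5.+[339.5,184.5]
mod=[[-15,13,61],[-15,47,61],[-55,47,61],[-55,13,61],[-5,5,46],[-5,55,46],[-65,55,46],[-65,5,46],[34,-9.5,54],[34,-50.5,54],[-105,-50.5,30],[-105,-9.5,30]]
f=lambda p:(proj(cal,d2w(mod,p))-obs).ravel()
r=least_squares(f,[.576,-.173,-.1],loss='soft_l1'); print(r.x,np.degrees(r.x[2]),f(r.x).reshape(-1,2).round(1).tolist())
pose=r.x
o=ctrl.get_obs()
Rt=tool(pose[2],1)
for z in (0.2,):
    t=d2w([[-35,0,0]],pose)[0]; t[2]=z; print(t,*[v.round(2) for v in go(t,Rt)])
cg=ctrl.get_calibration('wrist'); C=-np.array(cg['R']).T@cg['t']; print(rq(o['eef_rot']).inv().apply(C-o['eef_pos']))
E
```

```text
[ 0.57809789 -0.17552124 -0.11182511] -6.407107051398675 [[0.4, 0.7], [0.8, 0.1], [0.4, -0.1], [0.3, 0.1], [0.1, -0.0], [0.1, -0.2], [0.2, 0.0], [-0.1, 0.2], [-0.5, -0.4], [-0.9, 0.2], [-0.4, -0.2], [-0.6, -0.3]]
[ 0.5433165  -0.17161551  0.2       ] [-11.81   0.85 -11.39] [-0.   -1.39 -0.  ]
[ 0.00068768 -0.1305305   0.07899194]
```

>>> apply_moves(
  plan="0 0 0 0 -0.7 0 0.53; 0 0 0 0 -0.69 0 0.53; -0.6 0 -0.6 0 0 0 0.53; -0.7 0 -0.7 0 0 0 0.53; -0.7 0 -0.7 0 0 0 0.53",
)

```text
time_s: 0.95
eef_pos: [0.2468, 0.4412, 0.2423]
eef_rot: [-0.527, 0.527, 0.472, -0.472]
wrist_force: [1.2, 0.1, -0.2]
opening: 0.531
```

```bash
cat > p.py <<'E'
from h import *
import sys
pose=[float(v) for v in open('pose.txt').read().split()]
x,y,z=map(float,sys.argv[1:4])
t=d2w([[x,y,z]],pose)[0]
print(*[v.round(3) for v in go(t,tool(pose[2],1))]); o=ctrl.get_obs(); print(o['time_s'],o['opening'],o['wrist_force'].round(2),o['eef_pos'].round(4))
E
echo 0.57810 -0.17552 -0.11183 > pose.txt; python3 p.py -35 0 200
```

```text
[-11.53    0.846  -7.241] [0.002 0.014 0.001]
0.95 0.5310557970008647 [ 1.23  0.08 -0.16] [0.2468 0.4412 0.2423]
```

>>> apply_moves(
  plan="-0.8 0 -0.5 0 0 0 0.53; -0.8 0 -0.5 0 0 0 0.53; -0.8 0 -0.5 0 0 0 0.53; -0.8 0 -0.5 0 0 0 0.53; -0.8 0 -0.5 0 0 0 0.53",
)

```text
time_s: 1.45
eef_pos: [0.3488, 0.2279, 0.2426]
eef_rot: [-0.527, 0.527, 0.472, -0.471]
wrist_force: [0.5, -0.7, 0.4]
opening: 0.529
```

>>> apply_moves(
  plan="-0.8 0 -0.5 0 0 0 0.53; -0.8 0 -0.5 0 0 0 0.53; -0.8 0 -0.5 0 0 0 0.53; -0.8 0 -0.5 0 0 0 0.53; -0.8 0 -0.5 0 0 0 0.53",
)

```text
time_s: 1.95
eef_pos: [0.4507, 0.0148, 0.2427]
eef_rot: [-0.527, 0.528, 0.471, -0.471]
wrist_force: [0.7, 0.6, 0.4]
opening: 0.529
```

>>> apply_moves(
  plan="-0.6 0.2 -0.4 0 0 0 0.53; -0.6 0.2 -0.4 0 0 0 0.53; -0.4 0.2 -0.4 0 0 0 0.53; 0 0 0 0 0 0 0.53; 0 0 0 0 0 0 0.53",
)

```text
time_s: 2.45
eef_pos: [0.5005, -0.0695, 0.2119]
eef_rot: [0.528, -0.527, -0.471, 0.471]
wrist_force: [-0.3, 0.4, 0.8]
opening: 0.529
```

```bash
python3 p.py -35 0 200; python3 - <<'E'
from h import *
pose=[float(v) for v in open('pose.txt').read().split()]
cal=ctrl.get_calibration('wrist'); im=ctrl.camera('wrist'); cv2.imwrite('pics/w1.png',im[:,:,::-1])
overlay(im,cal,pose,(0,0,640,400),1.25,'pics/w1o.png')
E
```

```text
[-1.932  0.235 -1.081] [-0.012 -0.011  0.005]
2.45 0.529019871065708 [-0.25  0.4   0.78] [ 0.5005 -0.0695  0.2119]
```

View pics/w1o.png

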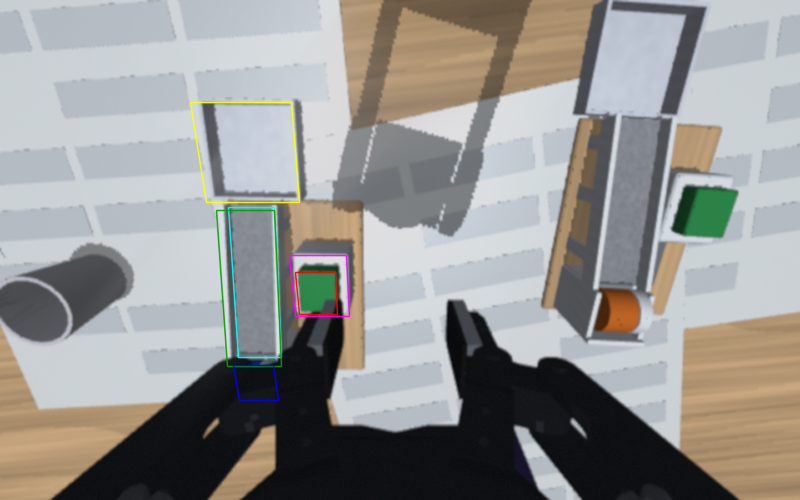

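>>> apply_moves(
  plan="-0.7 0.1 -0.4 0 0 0 0.53; -0.7 0.1 -0.4 0 0 0 0.53; -0.53 0.03 -0.28 0 0 0 0.53; 0 0 0 0 0 0 0.53; 0 0 0 0 0 0 0.53",
)

```text
time_s: 3.0
eef_pos: [0.5435, -0.1704, 0.2011]
eef_rot: [0.527, -0.527, -0.471, 0.471]
wrist_force: [0.4, 0.6, -0.8]
opening: 0.53
```

```bash
python3 p.py -35 0 200; python3 - <<'E'
from h import *
pose=[float(v) for v in open('pose.txt').read().split()]
cal=ctrl.get_calibration('wrist'); im=ctrl.camera('wrist'); cv2.imwrite('pics/w2.png',im[:,:,::-1])
overlay(im,cal,pose,(180,60,500,300),2.5,'pics/w2o.png')
cv2.imwrite('pics/w2r.png',cv2.resize(im[60:300,180:500,::-1],None,fx=2.5,fy=2.5,interpolation=cv2.INTER_CUBIC))
E
```

```text
[-0.024  0.022  0.001] [-0.    -0.     0.004]
3.0 0.5302118938129051 [ 0.37  0.6  -0.81] [ 0.5435 -0.1704  0.2011]
```

View pics/w2o.png

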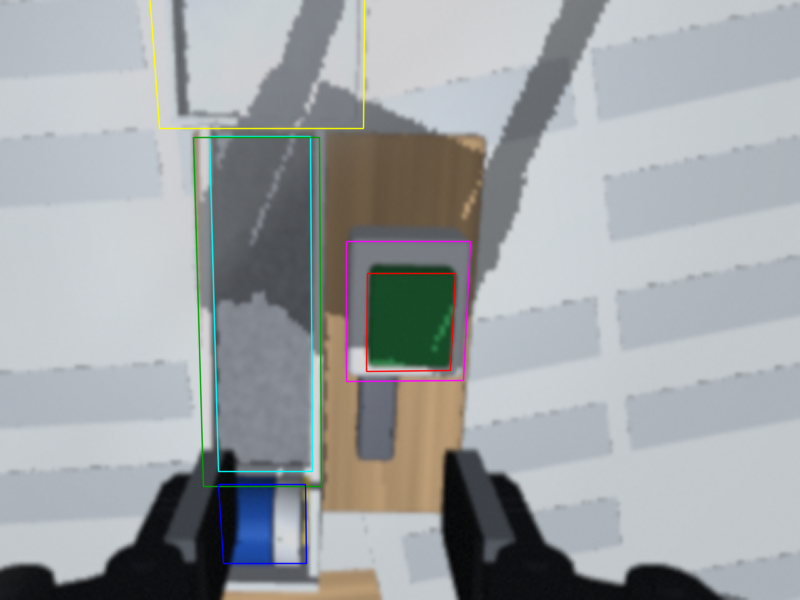

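View pics/w2r.png

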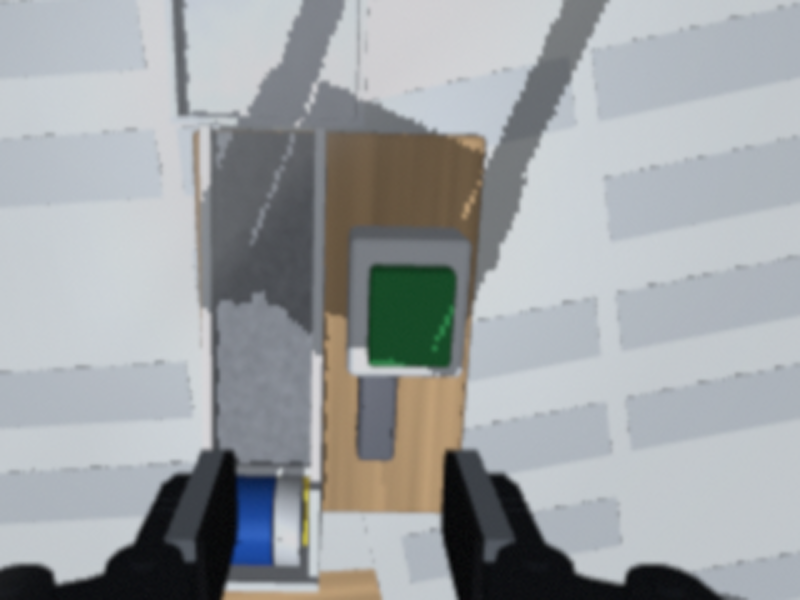

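```bash
echo 0.5761 -0.1757 -0.1118 > pose.txt
python3 - <<'E'
from h import *
o=ctrl.get_obs(); r=rq(o['eef_rot']); cal=ctrl.get_calibration('wrist'); print(ctrl.tcp_to_tips)
for yt in (-.002,.004,.011):
    for x in(.0225,.03,.037,-.0225):
        P=o['eef_pos']+r.apply([x,yt,.011]); print(yt,x,((proj(cal,P)[0]-[180,60])*2.5).round())
E
python3 p.py -35 0 90
```

```text
0.011
-0.002 0.0225 [446. 467.]
-0.002 0.03 [483. 467.]
-0.002 0.037 [518. 467.]
-0.002 -0.0225 [222. 468.]
0.004 0.0225 [442. 454.]
0.004 0.03 [478. 454.]
0.004 0.037 [511. 454.]
0.004 -0.0225 [226. 454.]
0.011 0.0225 [437. 439.]
0.011 0.03 [472. 439.]
0.011 0.037 [504. 439.]
0.011 -0.0225 [231. 439.]
[-0.043  2.222  0.036] [-0.001  0.006  0.004]
3.05 0.5308492506717486 [-0.38 -0.83 -0.38] [ 0.5434 -0.1699  0.2011]
```

>>> apply_moves(
  plan="0 0.6 0 0 0 0 0.62; 0 0.8 0 0 0 0 0.62; 0 0.8 0.02 0 0 0 0.62; 0 0.2 0 0 0 0 0.62; 0 0 0 0 0 0 0.62",
)

```text
time_s: 3.55
eef_pos: [0.5415, -0.1694, 0.0798]
eef_rot: [0.528, -0.526, -0.471, 0.472]
wrist_force: [-0.3, -0.2, 0.0]
opening: 0.617
```

```bash
python3 p.py -35 0 54; python3 - <<'E'
from h import *
pose=[float(v) for v in open('pose.txt').read().split()]
cal=ctrl.get_calibration('wrist'); im=ctrl.camera('wrist')
overlay(im,cal,pose,(0,0,640,400),1.25,'pics/w3o.png')
im=ctrl.camera('scene'); cal=ctrl.get_calibration('scene'); overlay(im,cal,pose,(230,110,350,210),6,'pics/s3o.png')
E
```

```text
[-0.05   0.515 -0.004] [-0.028  0.01   0.013]
3.55 0.6166041673224287 [-0.28 -0.15  0.03] [ 0.5415 -0.1694  0.0798]
```

View pics/w3o.png

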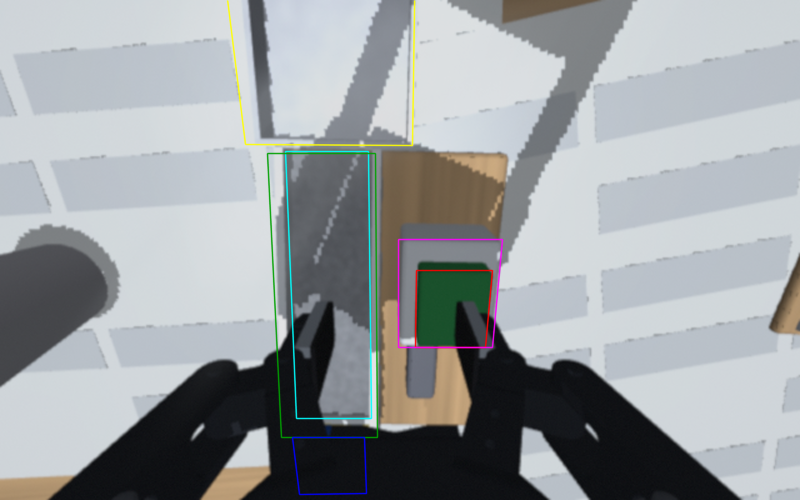

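View pics/s3o.png

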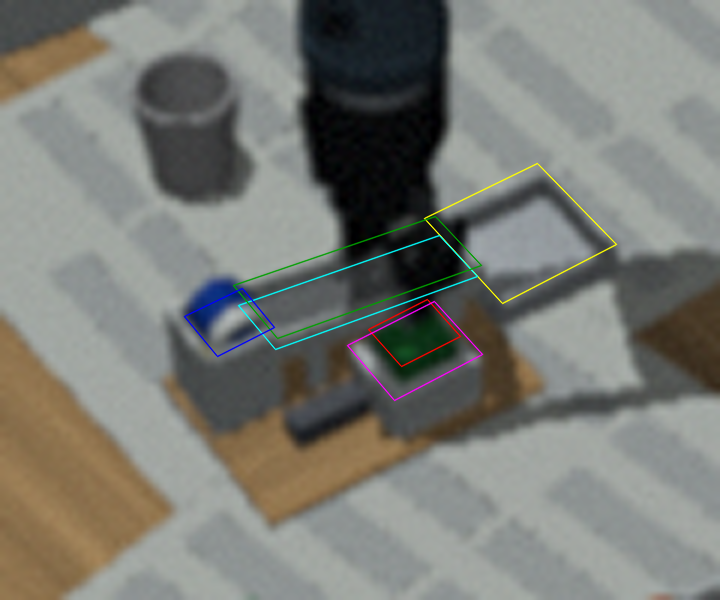

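>>> apply_moves(
  plan="-0.04 0.1 0 0 0 0 0.62; 0 0.1 0 0 0 0 0.62; 0 0.1 0 0 0 0 0.62; 0 0.1 0 0 0 0 0.62; 0 0 0 0 0 0 0.62",
)

```text
time_s: 4.15
eef_pos: [0.543, -0.1736, 0.0608]
eef_rot: [-0.527, 0.528, 0.471, -0.471]
wrist_force: [2.0, -0.5, 2.9]
opening: 0.617
```

```bash
python3 p.py -35 0 54
```

```text
[0.032 0.136 0.038] [ 0.01  -0.005 -0.004]
4.15 0.6167484278407416 [ 2.03 -0.55  2.89] [ 0.543  -0.1736  0.0608]
```

>>> apply_moves(
  plan="0 0.03 0 0 0 0 0.62; 0 0.03 0 0 0 0 0.62; 0 0.03 0 0 0 0 0.62; 0 0.03 0 0 0 0 0.62; 0 0 0 0 0 0 0.62",
)

```text
time_s: 4.65
eef_pos: [0.5431, -0.1736, 0.0565]
eef_rot: [-0.527, 0.528, 0.471, -0.471]
wrist_force: [-3.2, -0.0, 16.6]
opening: 0.618
```

```bash
python3 p.py -35 0 54;  python3 - <<'E'
from h import *
pose=[float(v) for v in open('pose.txt').read().split()]
cal=ctrl.get_calibration('wrist'); im=ctrl.camera('wrist')
cv2.imwrite('pics/w4.png',im[:,:,::-1])
im=ctrl.camera('scene'); cv2.imwrite('pics/s4.png',cv2.resize(im[110:210,230:350,::-1],None,fx=6,fy=6,interpolation=cv2.INTER_CUBIC))
im=ctrl.camera('top')
print(ctrl.recognise('top','blue_pot'),ctrl.recognise('scene','blue_pot'))
E
```

```text
[0.031 0.05  0.039] [ 0.007 -0.001 -0.004]
4.65 0.6183354522086613 [-3.21 -0.02 16.59] [ 0.5431 -0.1736  0.0565]
[] [{'point': [0.5741, -0.1921, 0.0821], 'score': 0.61}]
```

View pics/w4.png

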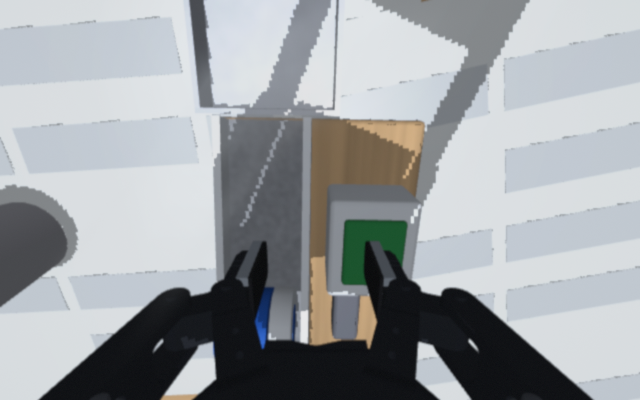

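View pics/s4.png

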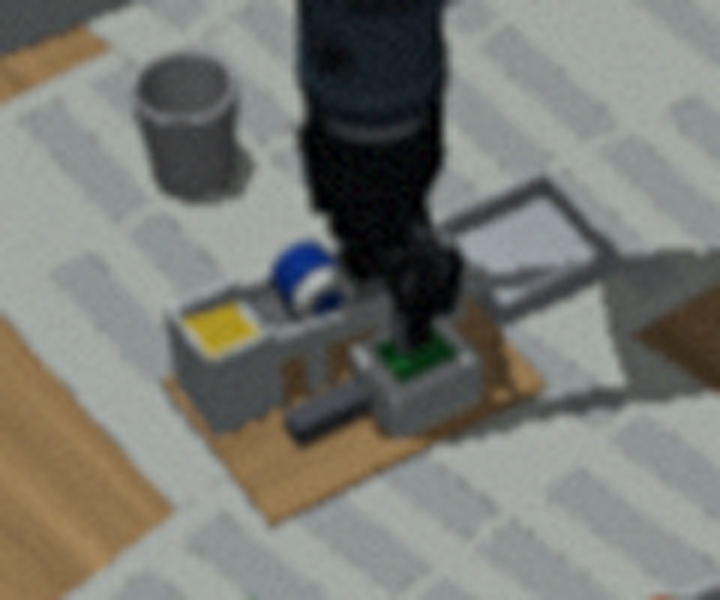

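>>> apply_moves(
  plan="0 0 0 0 0 0 0.62; 0 0.01 0 0 0 0 0.62; 0 0 0 0 0 0 0.62; 0 0 0 0 0 0 0.62; 0 0 0 0 0 0 0.62",
)

```text
time_s: 5.4
eef_pos: [0.5431, -0.1736, 0.0564]
eef_rot: [-0.527, 0.528, 0.471, -0.471]
wrist_force: [-4.6, 0.8, 19.3]
opening: 0.622
```

```bash
python3 - <<'E'
from h import *
from bench import ctrl
pose=[float(v) for v in open('pose.txt').read().split()]
im=ctrl.camera('wrist'); o=ctrl.get_obs(); print(o['eef_pos'],o['wrist_force'],o['torque'])
cal=ctrl.get_calibration('wrist')
import h
h.shapes['cap']=rect(-55,-15,13,47,49)
overlay(im,cal,pose,(200,150,440,330),3.3,'pics/w5o.png')
cv2.imwrite('pics/w5r.png',cv2.resize(im[150:330,200:440,::-1],None,fx=3.3,fy=3.3,interpolation=cv2.INTER_CUBIC))
ctrl.camera('scene'); print(ctrl.recognise('scene','blue_pot'),ctrl.recognise('scene','blue_ejector')); print(d2w([-3,-30,65],pose))
E
```

```text
[ 0.54307608 -0.17359043  0.05644317] [-5.4461238   1.0672362  18.91720837] [0.56233411 0.67263027 0.01559902]
[] [{'point': [0.5495, -0.1326, 0.0531], 'score': 0.52}]
[[ 0.56977171 -0.205178    0.065     ]]
```

View pics/w5r.png

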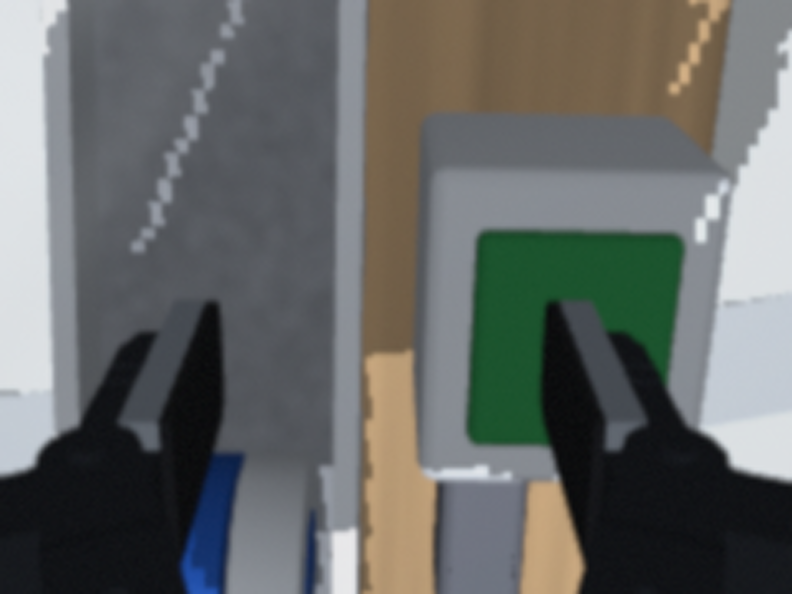

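View pics/w5o.png

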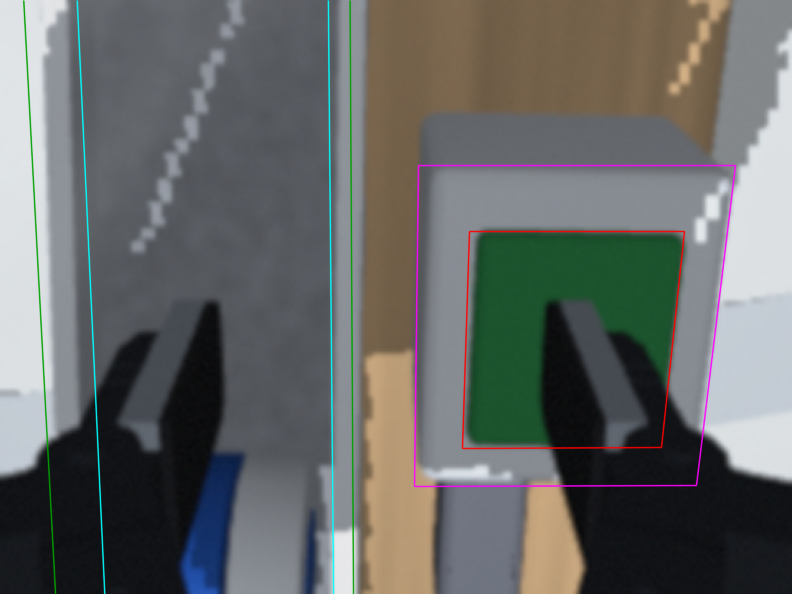

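```bash
python3 - <<'E'
from h import *
a=ctrl.camera('scene')
cv2.imwrite('pics/sa.png',a[:,:,::-1])
E
```

>>> apply_moves(
  plan="0 0 0 0 0 0 0.62; 0 0 0 0 0 0 0.62; 0 0 0 0 0 0 0.62; 0 0 0 0 0 0 0.62; 0 0 0 0 0 0 0.62",
)

```text
time_s: 6.15
eef_pos: [0.5431, -0.1736, 0.0565]
eef_rot: [-0.527, 0.528, 0.471, -0.471]
wrist_force: [-3.7, -0.0, 19.7]
opening: 0.618
```

>>> apply_moves(
  plan="0 0 0 0 0 0 0.62; 0 0 0 0 0 0 0.62; 0 0 0 0 0 0 0.62; 0 0 0 0 0 0 0.62; 0 0 0 0 0 0 0.62",
)

```text
time_s: 6.65
eef_pos: [0.5431, -0.1736, 0.0564]
eef_rot: [-0.527, 0.528, 0.471, -0.471]
wrist_force: [-4.6, 0.3, 19.8]
opening: 0.623
```

```bash
python3 - <<'E'
from h import *
a=cv2.imread('pics/sa.png'); b=ctrl.camera('scene')[:,:,::-1]; w=ctrl.camera('wrist')
s4=None
f=lambda i:cv2.resize(np.ascontiguousarray(i[140:180,255:325]),None,fx=5.5,fy=5.5,interpolation=cv2.INTER_CUBIC)
cv2.imwrite('pics/sab.png',np.hstack([f(a),f(b)]))
cv2.imwrite('pics/w6.png',cv2.resize(w[150:330,200:440,::-1],None,fx=3.3,fy=3.3,interpolation=cv2.INTER_CUBIC))
g=a[:,:,0].astype(int)-a[:,:,2]; h2=b[:,:,0].astype(int)-b[:,:,2]
for m in (g,h2):
    k=np.argwhere(m[140:175,262:300]>50); print(len(k),k.mean(0)+[140,262])
p=cv2.imread('pics/w5r.png').astype(int)-cv2.imread('pics/w6.png'); print(abs(p).max(),abs(p).mean())
E
```

```text
44 [153.63636364 279.29545455]
44 [153.79545455 279.18181818]
79 0.5549674636374973
```

View pics/sab.png

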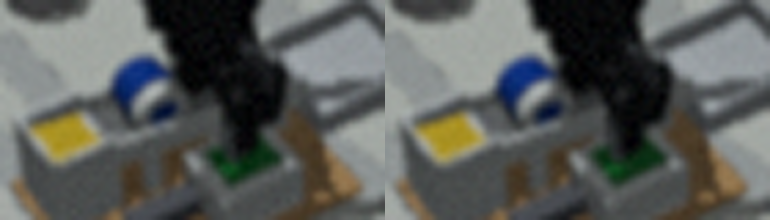

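```bash
python3 -c "
from bench import ctrl
print(ctrl.hand_in())"
```

```text
the job is handed in; nothing more can be done
None
```

The blue ejector is held fully down under one finger. The blue pot rolled out and is stopped on the ramp by the other finger. I handed the job in at about 6.8 s, and the hand-in gives no verdict.

I set the gripper across the dispenser, one finger over the ejector cap and the other in the ramp, and pressed straight down. The pot was never gripped or lifted, and I didn't touch the bystanders.

**Last checks:**
- **Ejector:** TCP height stayed at 56.4–56.5 mm while a further 0.5 mm of commanded press raised the force only from 16.6 to about 19 N. That fits the hard stop. The cap also lines up with the model drawn at 49 mm in the wrist picture.
- **Pot:** two scene pictures about 1 s apart show it at the same pixel to within 0.2. It sits on the ramp just up-slope of the finger.

**Weaker points:**
- The network didn't find the pot in the top view or in the last scene view. Its one earlier scene fix put the pot about 14 mm off the position I expected, so I relied on the pictures instead.
- My fit of the dispenser's pose differed by about 2–3 mm between the top and wrist cameras.
- A sideways force of 4–5 N remained while pressing, probably friction on the cap.

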